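Free the glazed door in front of a cast and open it from its touch latch

TASK

Open the clear door of the bench cupboard that has the plaster cast behind it: first push the closed metal flask aside along the tray, without lifting it, until it is out of that door's swing. Then press the door gently at its free edge until the touch latch lets go and the spring sets it ajar, take the finger away, and push it wide open from behind its edge, about square to the front. No door may hit the flask, the other door stays shut, and the cast, bottles, tub and pot stay where they are.

Things in the scene. Friction and masses are not known exactly. Their poses are not given: they have to be found in the camera images.
- cupboard: Fixed grey bench cupboard, 320 wide (y), 130 deep (x), clear roof, two clear aluminium-framed doors with an 18 wide fixed post between, at the back of its steel tray (x -290 to 77, y -190 to 190; floor 10, rim 16 above bench). Origin: bench level, middle of the cupboard. x to its back, y to its left, z up; yaw within 0.12. Roof 180 above bench, shut doors' front at x = -73. Divider at y = 0: left compartment y > 0.
- door_left (a joint): Left door (y > 0), rad: 0 shut, positive opening to the robot, stop 1.75. Upright hinge at its outer (left) edge. 144 wide, 8 thick, 24 to 178 above bench, no handle. 4 to 5 N at the free edge press it in, 8 mm at most (-0.06); past 4 mm (-0.03) the catch lets go, and as the finger withdraws a spring sets it ajar at about 0.55 (free edge 75 mm out). It then swings under 1 N and stays where left.
- door_right (a joint): The same for the right door (y < 0), mirrored: hinge at its outer (right) edge, positive opening to the robot.
- door_left_press (a point): Point on the left door's front face 10 from its free edge, level with the catch: 138 above bench, 42 below the roof, 134 from the hinge axis. Moves with the door; its x axis points through the door to the inside, z up.
- door_right_press (a point): The same point on the right door.
- door_left_hinge (a point): On the left door's upright hinge axis, which runs along z in the plane of its inner face; 138 above bench.
- door_right_hinge (a point): The same for the right door.
- cast: Cream plaster dental cast, horseshoe arch with teeth, 66x68x29, loose, in one compartment (22 above bench, about 78 left or right of the cupboard's middle): it tells which door to open. Origin: centre of its underside.
- dropper: Small brown bottle, black cap, 40 across, 62 high, loose, in the other compartment. Origin: centre of its underside.
- flask_center (a point): Centre (34 above its underside) of the closed casting flask: grey metal block, bevelled corners, about 0.9 kg, 112 (own x) by 139 (own y) by 68 high, loose on the tray before the doors, in the way of both. Its long side (own y) lies within 0.2 rad of the cupboard's x axis, either way round. It slides at 4 to 8 N.
- tub: Bystander: open white plastic tub, 73 across, 63 high, on the bench right of the tray. Origin: centre of its underside.
- ink: Bystander: dark bottle with blue cap, 54 across, 96 high, on the bench right of the tray. Origin: centre of its underside.
- pot: Bystander: small pot with red lid, 41 across, 44 high, on the mat left of the tray. Origin: centre of its underside.

How it is judged (in metres and radians):
On the way, in this order (a step that is already met when the one before it is completed fails the run):
1. the door in front of the cast is pressed inward past its shut position (((y of cast in the frame of cupboard above 0 m and value of joint door_left below -0.015 rad) or (y of cast in the frame of cupboard below 0 m and value of joint door_right below -0.015 rad))).
2. that door has sprung ajar and stands free of the robot (((y of cast in the frame of cupboard above 0 m and value of joint door_left between 0.35 and 0.9 rad and contact force between each of the arm, the fingers and door_left below 0.1 N) or (y of cast in the frame of cupboard below 0 m and value of joint door_right between 0.35 and 0.9 rad and contact force between each of the arm, the fingers and door_right below 0.1 N))), for 0.2 s.
At the end, for the whole second after the job is handed in: The door in front of the cast stands open by at least 1.3 rad (75 degrees) and at rest, the other door is shut (under 0.05 rad), the flask stands flat on the tray, cast and dropper bottle within 20 mm of where they stood (((y of cast in the frame of cupboard above 0 m and value of joint door_left above 1.3 rad and velocity of joint door_left below 0.1 rad/s and value of joint door_right below 0.05 rad) or (y of cast in the frame of cupboard below 0 m and value of joint door_right above 1.3 rad and velocity of joint door_right below 0.1 rad/s and value of joint door_left below 0.05 rad)) and angle between flask_center's own z axis and vertical below 0.1 rad and height (world z) of flask_center between 0.034 and 0.054 m and distance of each of cast, dropper from where it was at the start of the episode below 0.02 m); the robot touches nothing.
It fails at once if the other door is released ((y of cast in the frame of cupboard above 0 m and value of joint door_right above 0.08 rad) or (y of cast in the frame of cupboard below 0 m and value of joint door_left above 0.08 rad)).
It fails at once if the flask is lifted more than 10 mm off the tray or tipped (height (world z) of flask_center above 0.054 m or angle between flask_center's own z axis and vertical above 0.25 rad).
It fails at once if a door hits the flask (over 1 N) (contact force between any of door_left, door_right and flask above 1 N).
It fails at once if a door is pushed with more than 40 N (contact force between any of the fingers, the arm and door_left above 40 N or contact force between any of the fingers, the arm and door_right above 40 N).
It fails at once if cast, dropper bottle, tub, ink bottle or pot is moved more than 30 mm (distance of any of cast, dropper, tub, ink, pot from where it was at the start of the episode above 0.03 m).
It also fails if it takes over 61 s, if anything falls off the work surface, if the arm or the gripper's body presses on something with over 40 N, if the wrist force passes 120 N, or if a joint passes its speed limit or range.

ROBOT

A 6-joint arm with a two-finger parallel gripper is mounted at the origin on a cart in front of the work surface, level with it; the furniture and walls round the work are solid. World frame = base frame: x ahead of the robot, y to its left, z up, the work surface at z = 0. Lengths are in mm, angles in degrees, forces in N, time in s.
With the tool pointing down it reaches from about 350 to 850 mm from the base axis. Payload 8.1 kg.
Tool frame: the origin (TCP) lies at the very end of the fingers, on their centre line; the grasp point (between the pads) lies 19 mm behind it; z points along the fingers, y is the line along which they close (so a half turn about z gives the same grasp; the last joint's range is limited). The gripper opens to 85 mm and grips with 20 to 120 N. Pads are 22 mm wide; open, the fingers measure 114 mm over their backs; the gripper's body (76 mm by 85 mm) begins 54 mm behind the grasp point. The pads swing forward as they close: fully open they stand 13 mm farther back than shut.
Start: joints at [60.367, 7.471, 85.268, -0, 87.261, -4.893], TCP at [251.084, 544.942, 231.292] pointing down, gripper open.
Joint ranges: [-169.43, 169.43], [-51.17, 129.36], [1.28, 143.12], [-76.62, 256.62], [0, 156.53], [-152.29, 152.29]. Speed limits (degrees/s): [136.94, 136.94, 159.86, 180, 180, 180].

INTERFACE

Orientations are given as [roll, pitch, yaw] about the fixed x, y, z axes, in that order (R = Rz(yaw) Ry(pitch) Rx(roll)).
In Python, from bench import sense, eyes, job, models gives the robot as it stands. The module is installed in compiled form; this text tells all that it offers.
- The arm moves only by the tool apply_moves, never from a script. Its argument "rows" is a list of rows, each a list of 6 numbers: the shift along the tool's x, y, z in mm, then the turn, a rotation vector about the tool's x, y, z in rad. In form: [[dx, dy, dz, rx, ry, rz], ...]. A call has exactly 5 rows; each row shifts and turns the commanded pose from where the row before left it, along the tool's axes as they then stand; what a row does not reach is not made up. A row lasts 1/8 s, in which the tool goes at most 62.5 mm and 10.7 degrees, less where a joint would pass 70% of its speed; a pose out of reach is approached as far as the arm can. A call is refused whole if a number of a shift passes 62.5 or a number of a turn 0.188, either way. A call with a gripper value outside its range is refused whole. "fingers" is the finger opening in mm, from 0 to 85.4, set as the call begins (left out, the last holds). The fingers move at their own pace and stop on an object; "grip_force" is the grip in N (left out, the last holds). Time passes only in rows, so rows that do not move let the fingers close, or fill a call up. It gives the time, the measured TCP pose, the force, the opening and the grip force at its end, in the units of the state.
- sense(): the state, without advancing time (a new reading comes with each control period).
- eyes.snapshot(name): name is "scene" or "top" or "wrist"; returns (picture, depth): 400x640x3 uint8, red, green, blue; 400x640 float32, mm along the optical axis (not along the pixel's ray), 0 where there is no reading.
- eyes.get_calibration(name): a dict with "intrinsics" (3x3 intrinsics, pixels), "R" (3x3) and "t" (3): a world point X has camera coordinates R X + t; the wrist camera has in their place "mount" (4x4, takes a point from camera to tool coordinates, whose origin is the TCP and whose axes are the flange's). Camera axes: x right, y down, z forward; pixel columns grow to the right and rows downward; lengths in mm; the calibration is good to about 2 mm. A picture is of the moment at which its call begins: read the wrist's pose just before it. get_calibration takes no time and is no camera call.
- job.hand_in(): hands the job in; it is judged then, once.
Trained networks look in the newest picture that a camera, given by its name, has taken for a name from the list of things; names that differ only in an ending like _2 or _b are one class to them, and where a whole thing is asked for, a point or a joint stands for the part that bears it (a point fixed in the world has none). Each returns a list of dicts, best first, with "confidence" (0 to 1); they miss things now and then, are a little off and sometimes report something else, mostly with a low value. They report only what shows in the picture. A call takes as long as a camera call.
- models.boxes_of(name, camera): "xyz" ([x, y, z] in mm, in world coordinates, good to about 4 mm: the middle of the surface that is visible of it).
- models.cut_out(name, camera): "pixels" (400x640 bool, what is visible of it).
- models.place_of(name, camera): "xyz" ([x, y, z] in mm, in world coordinates, good to about 4 mm: a listed point, or the origin of a listed thing).
The state is a dict: "time": time; "joint_pos": joint angles; "qd": joint speeds; "joint_efforts": joint torques, N m; "tool_pos": TCP position; "tcp_rot": TCP orientation; "ft_force": force on the tool from outside, world axes, zero at the start; "wrist_torque": the same for the moment, N m; "finger_gap": finger opening in mm; "grip_force": force on a finger pad.
Only numpy, scipy, OpenCV 4.12 (cv2) and the standard library are available. Lean on these libraries where they do the work, as an engineer would, in place of code of your own. Each camera call takes 0.05 s, during which the arm holds its last target. There are 200 camera calls.

## Working session

There is one attempt and no reset: what is moved stays moved. The work goes in short steps, Python scripts to look and compute and a tool call to move; the robot and the scene stay as the last step left them, time stands still between calls to the robot, and variables do not carry over. Pictures are saved under pics/ and viewed, at most 10 in all, crops included, and the job is handed in when it is done.

Besides the shell and the picture viewer there is one more tool, called as a command line: name --pt "numbers of a row" for each row, then --argument value for the rest. apply_moves: Moves the arm, as the interface text tells. Its arguments: {"type":"object","properties":{"rows":{"type":"array"},"fingers":{"type":"number"},"grip_force":{"type":"number"}},"required":["rows"]}

```bash
mkdir -p pics; python3 - <<'E'
from bench import sense, eyes, job, models
import cv2, numpy as np
s=sense(); print(s['time'],s['tool_pos'],s['tcp_rot'])
for c in ['scene','top']:
    p,d=eyes.snapshot(c); cv2.imwrite(f'pics/{c}0.png',p[:,:,::-1]); np.save(f'pics/{c}d.npy',d)
    for n in ['cupboard','cast','dropper','flask_center','door_left_press','door_right_press','door_left_hinge','door_right_hinge','tub','ink','pot']:
        r=models.place_of(n,c); print(c,n,[(np.round(q['xyz']).tolist(),round(q['confidence'],2)) for q in r[:2]])
print(sense()['time'])
E
```

```text
0.0 [250.80291622 544.44848835 230.21612084] [-1.79892251e+02 -8.93923827e-03  1.55260892e+02]
scene cupboard [([650.0, 227.0, -2.0], 0.58)]
scene cast []
scene dropper [([648.0, 229.0, -2.0], 0.24)]
scene flask_center [([452.0, 246.0, 39.0], 0.69)]
scene door_left_press [([573.0, 254.0, 134.0], 0.93)]
scene door_right_press [([650.0, 223.0, -4.0], 0.66), ([573.0, 205.0, 142.0], 0.54)]
scene door_left_hinge [([588.0, 386.0, 139.0], 0.74)]
scene door_right_hinge [([573.0, 76.0, 138.0], 0.54)]
scene tub [([439.0, -104.0, 2.0], 0.69)]
scene ink [([530.0, -223.0, -2.0], 0.7)]
scene pot [([487.0, 512.0, 1.0], 0.69)]
top cupboard [([650.0, 229.0, 4.0], 0.77)]
top cast []
top dropper []
top flask_center [([452.0, 249.0, 44.0], 0.97), ([573.0, 213.0, 139.0], 0.48)]
top door_left_press [([577.0, 251.0, 136.0], 0.91)]
top door_right_press [([572.0, 209.0, 137.0], 0.66)]
top door_left_hinge [([594.0, 389.0, 140.0], 0.55)]
top door_right_hinge []
top tub [([443.0, -108.0, 4.0], 0.91)]
top ink [([532.0, -221.0, -2.0], 0.67)]
top pot []
1.2
```

View pics/scene0.png

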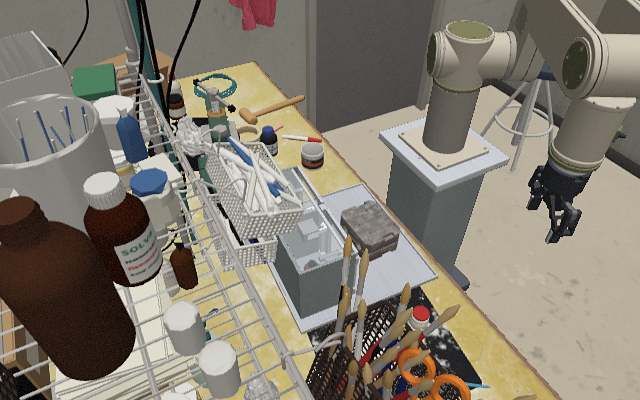

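View pics/top0.png

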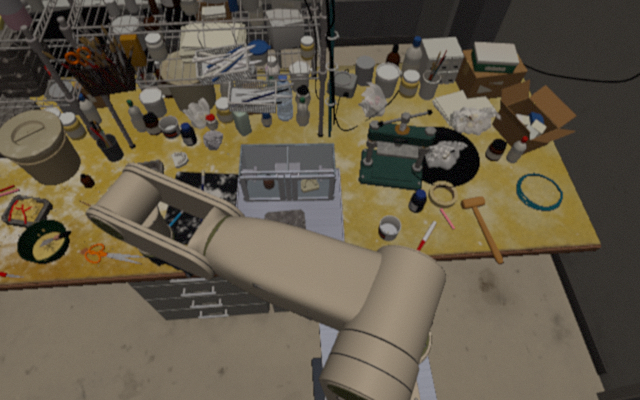

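The scene picture shows the flask at about (370,228) in front of the cupboard. In the top picture a brown item is at (268,184), left, and a cream item at (310,185), right. I'll check a crop and measure the flask and cupboard orientation.

```bash
cat > h.py <<'E'
from bench import sense, eyes, job, models
import cv2, numpy as np
def cloud(c):
    p,d=eyes.snapshot(c); k=eyes.get_calibration(c); K=k['intrinsics']
    v,u=np.mgrid[:400,:640]
    X=np.stack([(u-K[0,2])/K[0,0]*d,(v-K[1,2])/K[1,1]*d,d],-1)
    if 'R' in k: W=(X-k['t'])@np.array(k['R'])
    else:
        from scipy.spatial.transform import Rotation as R
        s=sense(); M=np.array(k['mount']); W=(X@M[:3,:3].T+M[:3,3])@R.from_euler('xyz',s['tcp_rot'],degrees=True).as_matrix().T+s['tool_pos']
    return p,d,W
def rect(W,m):
    q=W[m][:,:2].astype(np.float32); r=cv2.minAreaRect(q); return np.round(cv2.boxPoints(r)).tolist(),np.round(r[1]),round(r[2],1),len(q)
E
python3 - <<'E'
from h import *
for c in ['scene','top']:
    p,d,W=cloud(c)
    for n,z0,z1 in [('flask_center',66,90),('cupboard',172,188)]:
        r=models.cut_out(n,c)
        if not r: print(c,n,'none'); continue
        m=r[0]['pixels']&(d>0)
        m=cv2.erode(m.astype(np.uint8),np.ones((2,2)))>0
        z=W[...,2]; print(c,n,round(r[0]['confidence'],2),m.sum(),np.percentile(z[m],[5,50,95]).round(),*rect(W,m&(z>z0)&(z<z1)))
    if c=='top': cv2.imwrite('pics/c.png',cv2.resize(p[130:240,220:420,::-1],(800,440),interpolation=cv2.INTER_CUBIC))
E
```

```text
scene flask_center 0.89 2205 [31. 77. 81.] [[400.0, 315.0], [405.0, 181.0], [513.0, 185.0], [508.0, 319.0]] [107. 134.] 2.2 1649
scene cupboard 0.73 11144 [  9.  84. 180.] [[567.0, 71.0], [705.0, 64.0], [722.0, 386.0], [584.0, 394.0]] [323. 138.] 86.9 3562
top flask_center 0.71 435 [72. 77. 82.] [[430.0, 187.0], [487.0, 166.0], [533.0, 294.0], [477.0, 315.0]] [136.  60.] 69.9 425
top cupboard 0.61 7467 [  7. 123. 180.] [[561.0, 74.0], [701.0, 68.0], [716.0, 384.0], [576.0, 390.0]] [316. 140.] 87.3 2840
```

View pics/c.png

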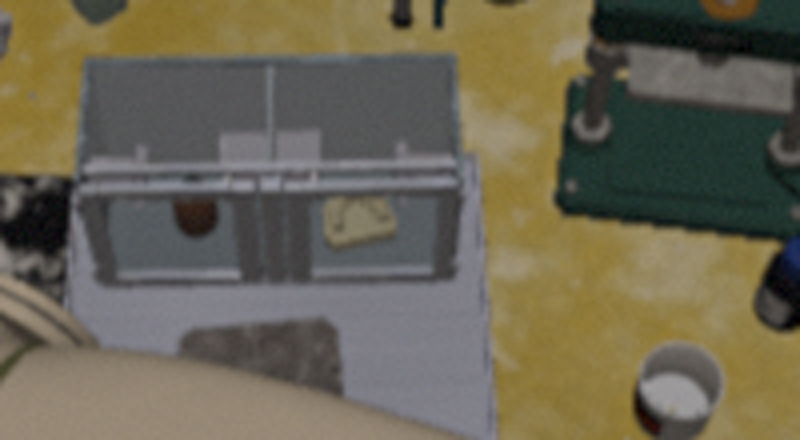

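The crop shows the cream cast in the right compartment, at about (360,220), and the brown bottle in the left, at (197,215). So it is the right door.

```bash
cat >> h.py <<'E'
from scipy.spatial.transform import Rotation as R
def plan(p1,yaw,n,p0=None,r0=None,base=None):
    """rows from present pose to p1, tool down with given yaw"""
    s=sense(); p=np.array(s['tool_pos'] if p0 is None else p0,float); r=R.from_euler('xyz',s['tcp_rot'] if r0 is None else r0,degrees=True)
    r1=R.from_euler('xyz',[180,0,yaw] if np.isscalar(yaw) else yaw,degrees=True); p1=np.array(p1,float); out=[]
    for i in range(n):
        k=n-i
        dv=np.round(r.inv().apply((p1-p)/k),1)
        dr=np.round((r.inv()*r1).as_rotvec()/k,3)
        out.append(dv.tolist()+dr.tolist()); p=p+r.apply(dv); r=r*R.from_rotvec(dr)
    for i in range(0,n,5): print(out[i:i+5])
    print('end',p.round(1),r.as_euler('xyz',degrees=True).round(1))
E
python3 -c "
from h import *
plan([452,120,200],87,10)"
```

```text
[[-36.0, -30.2, 3.1, -0.0, -0.0, 0.119], [-39.4, -25.7, 3.1, -0.0, -0.0, 0.119], [-42.1, -20.8, 3.1, -0.0, -0.0, 0.119], [-44.3, -15.7, 3.1, -0.0, -0.0, 0.119], [-45.9, -10.3, 3.2, -0.0, -0.0, 0.119]]
[[-46.8, -4.8, 3.1, -0.0, -0.0, 0.119], [-47.0, 0.8, 3.2, -0.0, -0.0, 0.119], [-46.6, 6.3, 3.1, -0.0, 0.0, 0.119], [-45.5, 11.8, 3.2, -0.0, 0.0, 0.12], [-43.7, 17.2, 3.1, -0.0, 0.0, 0.119]]
end [452. 120. 200.] [-180.    0.   87.]
```

apply_moves --pt "-36 -30 3 0 0 0.119" --pt "-39.5 -25.5 3 0 0 0.119" --pt "-42 -21 3 0 0 0.119" --pt "-44.5 -15.5 3 0 0 0.119" --pt "-46 -10.5 3 0 0 0.119"

```text
time: 2.12
tool_pos: [352.3, 331.2, 216.4]
tcp_rot: [180.0, -0.0, 121.0]
ft_force: [0.0, 0.5, 0.1]
finger_gap: 85.2
grip_force: 0.0
```

apply_moves --pt "-47 -5 3 0 0 0.119" --pt "-47 1 3 0 0 0.119" --pt "-46.5 6.5 3 0 0 0.119" --pt "-45.5 12 3 0 0 0.12" --pt "-43.5 17 3 0 0 0.119"

```text
time: 2.75
tool_pos: [453.1, 118.7, 201.5]
tcp_rot: [180.0, -0.0, 86.8]
ft_force: [0.8, -0.0, 0.2]
finger_gap: 85.2
grip_force: 0.0
```

```bash
python3 - <<'E'
from h import *
s=sense(); print(s['time'],s['tool_pos'],s['tcp_rot'])
im=np.zeros((400,400,3),np.uint8)
for c,ch in [('scene',2),('top',1),('wrist',0)]:
    p,d,W=cloud(c)
    z=W[...,2]; x=W[...,0]; y=W[...,1]
    m=(d>0)&(z>68)&(z<86)&(x>330)&(x<555)&(y>80)&(y<420)
    q=W[m]; im[np.clip(399-(q[:,0]-300)*1.2,0,399).astype(int),np.clip(399-(q[:,1]-90)*1.2,0,399).astype(int),ch]=255
    m2=m&((x-452)**2+(y-248)**2<95**2)
    if m2.sum()>50: print(c,m2.sum(),rect(W,m2),np.percentile(q[:,0],[1,99]),np.percentile(q[:,1],[1,99]))
    r=models.place_of('flask_center',c); print([(q['xyz'].__array__().round() if hasattr(q['xyz'],'__array__') else q['xyz'],q['confidence']) for q in r[:1]])
    for n in ['door_right_press','door_right_hinge']:
      r=models.place_of(n,c); print(c,n,[(np.round(q['xyz']).tolist(),round(q['confidence'],2)) for q in r[:2]])
    if c=='wrist': w=p
    if c=='top': t=cv2.resize(p[140:300,200:400],(500,400))
cv2.imwrite('pics/t1.png',np.hstack([im,t[:,:400,::-1]]))
E
```

```text
2.75 [453.07194324 118.69006598 201.50488683] [ 1.79954595e+02 -1.28599725e-02  8.67928247e+01]
scene 1694 ([[399.0, 314.0], [404.0, 177.0], [513.0, 181.0], [508.0, 318.0]], array([109., 137.]), 1.8, 1694) [403.81105476 509.60120964] [181.99060404 314.74537534]
[([452.8, 251.1, 41.6], 0.6)]
scene door_right_press [([574.0, 204.0, 143.0], 0.64), ([591.0, 386.0, 143.0], 0.61)]
scene door_right_hinge [([577.0, 78.0, 139.0], 0.57)]
top 1158 ([[395.0, 316.0], [398.0, 181.0], [509.0, 184.0], [506.0, 319.0]], array([110., 135.]), 1.4, 1158) [397.9793215 504.0249453] [184.68887401 315.56539389]
[([452.3, 251.9, 43.9], 0.95)]
top door_right_press [([572.0, 208.0, 140.0], 0.55)]
top door_right_hinge []
wrist 16185 ([[401.0, 265.0], [403.0, 180.0], [510.0, 183.0], [508.0, 268.0]], array([108.,  85.]), 1.3, 16185) [403.0592048  507.20661409] [183.01865301 262.59107279]
[([455.3, 248.2, 41.3], 0.7)]
wrist door_right_press [([573.0, 212.0, 139.0], 0.62)]
wrist door_right_hinge [([575.0, 78.0, 140.0], 0.92)]
```

View pics/t1.png

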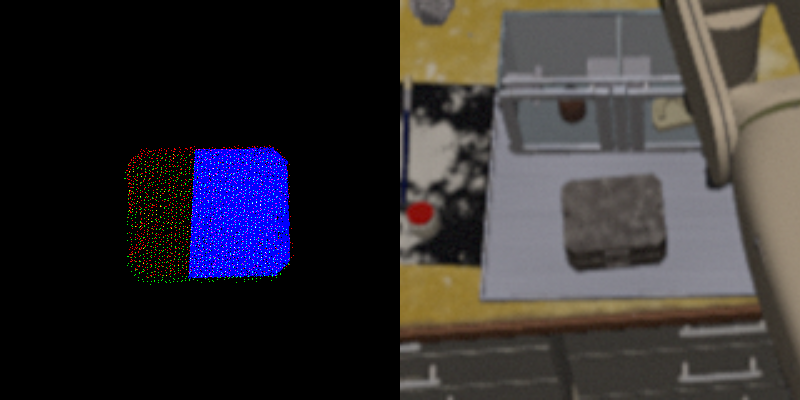

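The views agree: the flask spans about x 400–510 and y 181–317, so its long side lies across, not along the cupboard's x. It needs about 65 mm to the left. I'll push its right face with the two half-open fingers.

apply_moves --pt "0 2 33 0 0 0" --pt "0 0 33 0 0 0" --pt "0 0 33 0 0 0" --pt "0 0 33 0 0 0" --pt "0 0 33 0 0 0" --fingers 50

```text
time: 3.98
tool_pos: [454.5, 120.4, 35.4]
tcp_rot: [180.0, -0.0, 87.1]
ft_force: [0.4, -0.1, 0.4]
finger_gap: 49.8
grip_force: 0.0
```

apply_moves --pt "15 0 0 0 0 0" --pt "15 0 0 0 0 0" --pt "10 0 0 0 0 0" --pt "8 0 0 0 0 0" --pt "8 0 0 0 0 0"

```text
time: 4.6
tool_pos: [458.1, 175.0, 37.7]
tcp_rot: [179.9, 0.2, 87.1]
ft_force: [-3.5, -13.3, 10.9]
finger_gap: 49.9
grip_force: 6.4
```

apply_moves --pt "8 0 0 0 0 0" --pt "8 0 0 0 0 0" --pt "8 0 0 0 0 0" --pt "8 0 0 0 0 0" --pt "8 0 0 0 0 0"

```text
time: 5.22
tool_pos: [460.7, 215.0, 37.7]
tcp_rot: [179.9, 0.1, 87.0]
ft_force: [-1.2, -11.7, 7.0]
finger_gap: 50.0
grip_force: 5.3
```

```bash
cat > f.py <<'E'
from h import *
s=sense(); print(s['time'],s['tool_pos'].__array__().round(1) if hasattr(s['tool_pos'],'__array__') else s['tool_pos'])
p,d,W=cloud('top')
z=W[...,2]; x=W[...,0]; y=W[...,1]
for n in ['flask_center']:
    r=models.cut_out(n,'top')
    if r:
        m=r[0]['pixels']&(d>0)&(z>66)&(z<88); print(rect(W,m))
    r=models.place_of(n,'top'); print(np.round(r[0]['xyz']) if r else None)
E
python3 f.py
```

```text
5.225 [460.7 215.   37.7]
([[402.0, 235.0], [511.0, 230.0], [516.0, 360.0], [408.0, 365.0]], array([130., 108.]), 87.7, 1072)
[459. 296.  47.]
```

apply_moves --pt "8 0 0 0 0 0" --pt "8 0 0 0 0 0" --pt "6 0 0 0 0 0" --pt "-10 0 0 0 0 0" --pt "-20 0 0 0 0 0"

```text
time: 6.0
tool_pos: [458.8, 207.7, 36.3]
tcp_rot: [-180.0, -0.0, 87.1]
ft_force: [0.2, 1.1, -0.8]
finger_gap: 49.9
grip_force: 0.0
```

```bash
python3 f.py; python3 - <<'E'
from h import *
p,d,W=cloud('wrist')
cv2.imwrite('pics/w2.png',p[:,:,::-1])
for c in ['scene','top','wrist']:
    if c!='wrist': eyes.snapshot(c)
    for n in ['door_right_press','door_right_hinge','cupboard','door_left_press']:
      r=models.place_of(n,c); print(c,n,[(np.round(q['xyz']).tolist(),round(q['confidence'],2)) for q in r[:2]])
E
```

```text
6.0 [458.8 207.7  36.3]
([[402.0, 255.0], [514.0, 250.0], [520.0, 383.0], [408.0, 388.0]], array([133., 112.]), 87.5, 1160)
[456. 319.  46.]
scene door_right_press [([572.0, 210.0, 139.0], 0.59)]
scene door_right_hinge [([573.0, 77.0, 140.0], 0.8), ([576.0, 208.0, 144.0], 0.67)]
scene cupboard [([649.0, 225.0, 2.0], 0.85)]
scene door_left_press [([576.0, 257.0, 134.0], 0.83)]
top door_right_press []
top door_right_hinge [([651.0, 228.0, 4.0], 0.64), ([591.0, 390.0, 140.0], 0.35)]
top cupboard [([651.0, 229.0, 5.0], 0.63)]
top door_left_press [([578.0, 251.0, 140.0], 0.59)]
wrist door_right_press []
wrist door_right_hinge []
wrist cupboard []
wrist door_left_press []
```

apply_moves --pt "-4 0 -25 0 0 0" --pt "0 0 -30 0 0 0" --pt "0 0 -30 0 0 0" --pt "0 10 -20 0 0 0" --pt "0 20 0 0 0 0" --fingers 0 --grip_force 20

```text
time: 7.52
tool_pos: [490.3, 203.0, 143.9]
tcp_rot: [179.8, -0.1, 87.1]
ft_force: [0.6, -0.3, -0.2]
finger_gap: -0.1
grip_force: 0.0
```

apply_moves --pt "0 20 0 0 0 0" --pt "0 15 0 0 0 0" --pt "0 10 0 0 0 0" --pt "0 5 0 0 0 0" --pt "0 0 0 0 0 0"

```text
time: 8.15
tool_pos: [538.7, 199.8, 141.2]
tcp_rot: [-180.0, 0.0, 87.0]
ft_force: [-0.3, 1.9, -0.0]
finger_gap: -0.3
grip_force: 0.0
```

```bash
python3 - <<'E'
from h import *
p,d=eyes.snapshot('wrist')
q,_=eyes.snapshot('scene')
cv2.imwrite('pics/w3.png',np.hstack([cv2.resize(p,(480,300)),cv2.resize(q[160:340,220:420],(320,300))])[:,:,::-1])
E
```

```text
(no output)
```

View pics/w3.png

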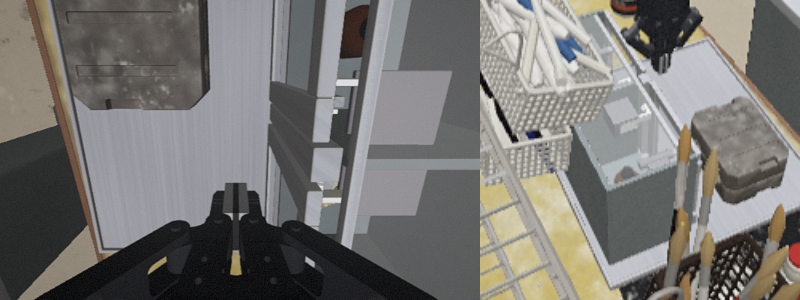

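The wrist view shows the closed fingers at about (235,205), in front of the right door's free edge at (325,165). The flask, top left, is well clear. Now the press.

apply_moves --pt "0 4 0 0 0 0" --pt "0 4 0 0 0 0" --pt "0 3 0 0 0 0" --pt "0 3 0 0 0 0" --pt "0 2 0 0 0 0"

```text
time: 8.88
tool_pos: [554.9, 198.9, 141.3]
tcp_rot: [-180.0, 0.0, 87.0]
ft_force: [0.7, 0.3, 0.8]
finger_gap: 0.2
grip_force: 0.0
```

apply_moves --pt "0 2 0 0 0 0" --pt "0 1.5 0 0 0 0" --pt "0 1.5 0 0 0 0" --pt "0 0 0 0 0 0" --pt "0 0 0 0 0 0"

```text
time: 9.5
tool_pos: [559.3, 198.7, 141.2]
tcp_rot: [-180.0, 0.0, 87.0]
ft_force: [-5.3, 0.6, 2.3]
finger_gap: 0.3
grip_force: 2.2
```

apply_moves --pt "0 1 0 0 0 0" --pt "0 1 0 0 0 0" --pt "0 1 0 0 0 0" --pt "0 0 0 0 0 0" --pt "0 0 0 0 0 0"

```text
time: 10.12
tool_pos: [562.5, 198.7, 141.2]
tcp_rot: [-180.0, -0.0, 87.0]
ft_force: [-4.1, 1.8, 1.3]
finger_gap: -0.4
grip_force: 2.5
```

apply_moves --pt "0 1 0 0 0 0" --pt "0 1 0 0 0 0" --pt "0 0 0 0 0 0" --pt "0 0 0 0 0 0" --pt "0 0 0 0 0 0"

```text
time: 10.75
tool_pos: [564.6, 198.6, 141.2]
tcp_rot: [-180.0, -0.0, 87.0]
ft_force: [-4.7, 2.1, 0.7]
finger_gap: 0.3
grip_force: 2.3
```

apply_moves --pt "0 -20 0 0 0 0" --pt "0 -30 0 0 0 0" --pt "0 -35 0 0 0 0" --pt "0 -35 0 0 0 0" --pt "0 -15 0 0 0 0"

```text
time: 11.38
tool_pos: [429.2, 205.2, 141.4]
tcp_rot: [179.9, 0.0, 87.0]
ft_force: [0.5, -0.2, 0.1]
finger_gap: 0.2
grip_force: 0.0
```

apply_moves --pt "0 0 0 0 0 0" --pt "0 0 0 0 0 0" --pt "0 0 0 0 0 0" --pt "0 0 0 0 0 0" --pt "0 0 0 0 0 0"

```text
time: 12.0
tool_pos: [430.1, 205.4, 141.2]
tcp_rot: [-180.0, 0.0, 87.0]
ft_force: [0.4, -0.4, 0.1]
finger_gap: -0.5
grip_force: 0.0
```

```bash
python3 - <<'E'
from h import *
for c in ['scene','top','wrist']:
    p,d=eyes.snapshot(c)
    for n in ['door_right_press','door_left_press']:
      r=models.place_of(n,c); print(c,n,[(np.round(q['xyz']).tolist(),round(q['confidence'],2)) for q in r[:2]])
    if c=='wrist':w=p
    if c=='scene':q=p
cv2.imwrite('pics/w4.png',np.hstack([cv2.resize(w,(480,300)),cv2.resize(q[160:340,220:420],(320,300))])[:,:,::-1])
E
```

```text
scene door_right_press [([504.0, 186.0, 144.0], 0.6), ([647.0, 227.0, -2.0], 0.34)]
scene door_left_press [([577.0, 256.0, 136.0], 0.64)]
top door_right_press []
top door_left_press [([580.0, 251.0, 140.0], 0.66)]
wrist door_right_press [([506.0, 188.0, 140.0], 0.97)]
wrist door_left_press [([573.0, 256.0, 138.0], 0.91)]
```

View pics/w4.png

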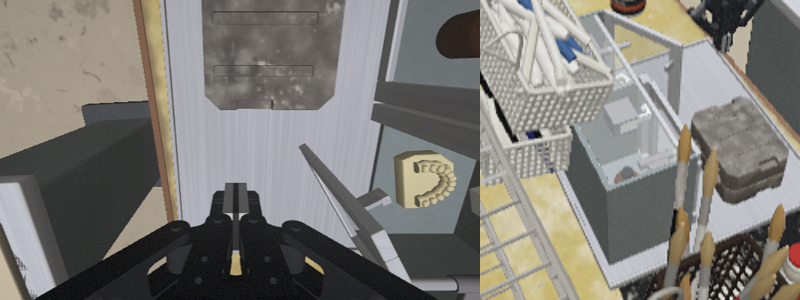

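The door is ajar: free edge at (303,148) in the wrist view, cast undisturbed. Next I go round the free edge to the inside.

apply_moves --pt "25 -1 0 0 0 0" --pt "20 5 0 0 0 0" --pt "2 35 0 0 0 0" --pt "2 40 0 0 0 0" --pt "2 28 0 0 0 0"

```text
time: 13.08
tool_pos: [540.9, 250.8, 141.3]
tcp_rot: [180.0, -0.0, 87.0]
ft_force: [0.1, -0.0, 0.5]
finger_gap: -0.2
grip_force: 0.0
```

apply_moves --pt "0 0 0 0 0 0" --pt "-18 1 0 0 0 0" --pt "-20 1 0 0 0 0" --pt "-17 1 0 0 0 0" --pt "0 0 0 0 0 0"

```text
time: 13.7
tool_pos: [539.5, 194.0, 141.6]
tcp_rot: [180.0, 0.0, 86.9]
ft_force: [-0.0, -0.4, 0.5]
finger_gap: 0.2
grip_force: 0.0
```

apply_moves --pt "-6 -6 0 0 0 0" --pt "-7 -8 0 0 0 0" --pt "-7 -8 0 0 0 0" --pt "-8 -8 0 0 0 0" --pt "-8 -8 0 0 0 0"

```text
time: 14.32
tool_pos: [499.1, 161.3, 141.3]
tcp_rot: [180.0, 0.0, 87.0]
ft_force: [1.2, 1.1, -0.2]
finger_gap: 0.3
grip_force: 0.4
```

apply_moves --pt "-8 -7 0 0 0 0" --pt "-8 -7 0 0 0 0" --pt "-8 -4 0 0 0 0" --pt "-8 -4 0 0 0 0" --pt "-8 -4 0 0 0 0"

```text
time: 14.95
tool_pos: [471.5, 122.6, 141.3]
tcp_rot: [180.0, -0.0, 87.0]
ft_force: [0.7, 0.5, -0.8]
finger_gap: -0.2
grip_force: 0.4
```

apply_moves --pt "-5 -2 0 0 0 0" --pt "-4 -1 0 0 0 0" --pt "-3 -1 0 0 0 0" --pt "-2 0 0 0 0 0" --pt "0 0 0 0 0 0"

```text
time: 15.58
tool_pos: [466.9, 109.3, 141.2]
tcp_rot: [-180.0, 0.0, 87.0]
ft_force: [-0.4, 0.3, 0.4]
finger_gap: 0.2
grip_force: 0.0
```

```bash
python3 - <<'E'
from h import *
for c in ['scene','top','wrist']:
    p,d=eyes.snapshot(c)
    for n in ['door_right_press','door_left_press']:
      r=models.place_of(n,c); print(c,n,[(np.round(q['xyz']).tolist(),round(q['confidence'],2)) for q in r[:2]])
    if c=='wrist':w=p
    if c=='top':q=p
cv2.imwrite('pics/w5.png',np.hstack([cv2.resize(w,(480,300)),cv2.resize(q[130:280,220:380],(320,300))])[:,:,::-1])
E
```

```text
scene door_right_press [([439.0, 90.0, 142.0], 0.78), ([648.0, 228.0, -1.0], 0.34)]
scene door_left_press [([576.0, 256.0, 138.0], 0.92)]
top door_right_press [([463.0, 318.0, 42.0], 0.65), ([437.0, 92.0, 140.0], 0.53)]
top door_left_press [([581.0, 255.0, 140.0], 0.7), ([459.0, 320.0, 45.0], 0.66)]
wrist door_right_press [([444.0, 95.0, 142.0], 0.92)]
wrist door_left_press []
```

View pics/w5.png

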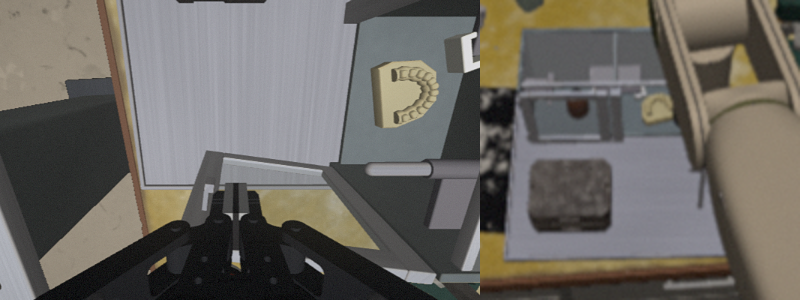

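The door stands at about 84°, and the cast and flask are fine. One small extra push, then I retreat.

apply_moves --pt "-3 0 0 0 0 0" --pt "-3 0 0 0 0 0" --pt "-2 0 0 0 0 0" --pt "0 0 0 0 0 0" --pt "5 0 0 0 0 0"

```text
time: 16.65
tool_pos: [466.9, 106.3, 141.3]
tcp_rot: [180.0, 0.0, 87.0]
ft_force: [-0.2, 0.4, -0.5]
finger_gap: 0.2
grip_force: 0.0
```

apply_moves --pt "20 0 0 0 0 0" --pt "30 0 0 0 0 0" --pt "20 0 -20 0 0 0" --pt "0 0 -35 0 0 0" --pt "0 0 -35 0 0 0"

```text
time: 17.27
tool_pos: [470.1, 176.9, 232.0]
tcp_rot: [-180.0, 0.0, 87.1]
ft_force: [0.7, 0.1, 0.7]
finger_gap: -0.1
grip_force: 0.0
```

apply_moves --pt "0 0 -20 0 0 0" --pt "0 0 0 0 0 0" --pt "0 0 0 0 0 0" --pt "0 0 0 0 0 0" --pt "0 0 0 0 0 0"

```text
time: 17.9
tool_pos: [469.9, 176.1, 250.1]
tcp_rot: [-179.9, 0.0, 87.0]
ft_force: [0.9, -0.7, -0.3]
finger_gap: 0.0
grip_force: 0.0
```

```bash
python3 - <<'E'
from h import *
for c in ['scene','wrist']:
    eyes.snapshot(c)
    for n in ['door_right_press','door_left_press','flask_center']:
      r=models.place_of(n,c); print(c,n,[(np.round(q['xyz']).tolist(),round(q['confidence'],2)) for q in r[:2]])
print(sense()['tool_pos'],sense()['ft_force'])
E
```

```text
scene door_right_press [([441.0, 81.0, 142.0], 0.62)]
scene door_left_press [([576.0, 257.0, 135.0], 0.68)]
scene flask_center [([464.0, 315.0, 41.0], 0.72), ([579.0, 260.0, 136.0], 0.51)]
wrist door_right_press [([440.0, 87.0, 141.0], 0.89)]
wrist door_left_press [([572.0, 259.0, 138.0], 0.93)]
wrist flask_center [([465.0, 317.0, 45.0], 0.67)]
[470.47381567 176.29027969 251.33550905] [-0.00640985 -0.77725206  0.95998293]
```

```bash
python3 -c "
from bench import job
print(job.hand_in())"
```

```text
the job is handed in; nothing more can be done
None
```

I pushed the flask about 70 mm aside along the tray. The right door, in front of the cast, was pressed until it sprang ajar, then pushed open to about 87° (estimated from the cameras). The left door stayed shut, and I handed the job in at about 18 s with no verdict returned.

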